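# Unhook the draining basket past the sprung keeper

## Robot

A 6-joint arm with a two-finger parallel gripper is mounted at the origin on a cart in front of the work surface, level with it; the furniture and walls round the work are solid. World frame = base frame: x ahead of the robot, y to its left, z up, the work surface at z = 0. Lengths are in m, angles in rad, forces in N, time in s.
With the tool pointing down it reaches from about 0.275 to 0.875 m from the base axis. Payload 12.5 kg.
Tool frame: the origin (TCP) lies at the very end of the fingers, on their centre line; the grasp point (between the pads) lies r.grasp_offset behind it (r.grasp_offset is the distance from the TCP to the grasp point, in m); z points along the fingers, y is the line along which they close (so a half turn about z gives the same grasp; the last joint's range is limited). The gripper opens to 85 mm and grips with 20 to 120 N. Pads are 22 mm wide; open, the fingers measure 114 mm over their backs; the gripper's body (76 mm by 85 mm) begins 54 mm behind the grasp point. The pads swing forward as they close: fully open they stand 13 mm farther back than shut.
Start: joints at [1.126, 0.351, 1.652, -0, 1.139, -0.085], TCP at [0.194, 0.515, 0.231] pointing down, gripper open.
Joint ranges: [-2.75, 2.75], [-0.79, 2.1], [0.01, 2.65], [-1.57, 4.71], [0.07, 3.14], [-2.87, 2.87]. Speed limits (rad/s): [2.22, 2.22, 2.79, 3.14, 3.14, 3.14].

## Interface

Orientations are given as a unit quaternion [x, y, z, w].
In Python, from station import r gives the robot as it stands. The module is installed in compiled form; this text tells all that it offers.
- The arm moves only by the shell command python3 -m handwheel 'ROWS'. ROWS is JSON, a list of rows, each a list of 3 entries, a list of its own where there are three numbers: the turn, a rotation vector about the tool's x, y, z in rad, then the shift along the tool's x, y, z in m, then the closure in counts, from 0 (fully open) to 255 (shut). A call has 1 to 8 rows; each row shifts and turns the commanded pose from where the row before left it, along the tool's axes as they then stand; what a row does not reach is not made up. A row lasts 1/10 s, in which the tool goes at most 50 mm and 8.59 degrees, less where a joint would pass 70% of its speed; a pose out of reach is approached as far as the arm can. A call with a gripper value outside its range is refused whole. The fingers move at their own pace and stop on an object; the grip force is fixed at half the most. Time passes only in rows, so rows that do not move let the fingers close. It gives the time, the measured TCP pose, the force, the opening and the grip force at its end, in the units of the state.
- r.sense(): the state, without advancing time (a new reading comes with each control period).
- r.camera(name): name is "scene" or "top"; returns the picture (400x640x3 uint8, red, green, blue); there is no depth.
- r.get_calibration(name): a dict with "fov_y" (degrees; the focal length in pixels is half the picture's height over the tangent of half this angle, whatever the lens; pixels are square), "cx", "cy" (the principal point, pixels), "pose" (4x4, takes a point from camera to world coordinates). Camera axes: x right, y down, z forward; pixel columns grow to the right and rows downward; lengths in m; the calibration is good to about 2 mm. A picture is of the moment at which its call begins. get_calibration takes no time and is no camera call.
- r.job_done(): hands the job in; it is judged then, once.
The state is a dict: "t": time; "q": joint angles; "joint_velocities": joint speeds; "joint_efforts": joint torques, N m; "position": TCP position; "ee_rot": TCP orientation; "wrist_force": force on the tool from outside, world axes, zero at the start; "wrist_torque": the same for the moment, N m; "finger_gap": opening from 0.0 (shut) to 1.0 (fully open); "grip_force": force on a finger pad.
Only numpy, scipy, OpenCV 4.12 (cv2) and the standard library are available. Lean on these libraries where they do the work, as an engineer would, in place of code of your own. Each camera call takes 0.05 s, during which the arm holds its last target. There are 200 camera calls.

## Task

The rinsed tomato and garlic have drained: take the wire basket off the draining stand's hook and stand it upright on the chopping board, set down gently and with the tomato and garlic still in it. The hook's nose overhangs the handle bar and a sprung keeper closes the gap, so press the keeper back with the handle bar itself until the bar clears the nose, keep it pressed while you lift the bar out past the nose, and do not force the keeper or wrench at the hook: use no more than a firm finger's push, about 15 N. Leave the salt shaker, jam jar and lemon where they stand.

Things in the scene. Friction and masses are not known exactly. Their poses are not given: they have to be found in the camera images.
- stand: Fixed draining stand: foot 216 x 136 mm, 14 mm thick with a flat steel tray, round post 116 mm behind the hook point with a knob on top 201 mm high, level round arm with the hook head on it. Origin on the worktop, 10 mm behind (+x) and 185 mm below the hook point. z up, x from the hook back to the post, y along the handle bar.
- hook (a point): Fixed point on the stand: nominal middle of the hook's bowl (31 mm long), at the height of the hanging bar's centre. Axes are the stand's; +x is the way the keeper is pressed. The hook head is clamped on the arm by a thumbscrew and may sit up to 11 mm nearer or farther along x than this point tells, the bar staying here in its bowl. So how far the bar has to be pressed (7 to 31 mm) must be felt.
- nose (a point): Fixed point on the stand: nominal tip of the hook's nose, 15 mm behind (+x) and 11.5 mm above the hook point; off by up to 11 mm along x, as the hook. The nose, 12 mm wide and 5 mm thick, roofs the bowl; at its tip it is 9 to 14 mm above the hook point. The bar can rise only 5 mm until its centre is 4 mm behind the nose's true tip; at 5 mm the keeper is at its stop.
- keeper_pin (a point): Fixed point on the stand: nominal place of the sprung keeper's pin, 17 mm behind and 20 mm below the hook point (off along x as the hook). The keeper is a steel tongue 19 mm wide, upright behind the nose, its top 25 mm above the hook point; pressed by the bar it leans back. It yields from 4 N, rising to 8 or 9 N at its rigid stop, which is just past where the bar clears the nose. It springs shut by itself.
- handle (a point): Middle of the handle bar of the loose wire basket (0.31 to 0.47 kg with contents); z up, y along the bar. A rigid stirrup of 8 mm round rod: bar between two upright legs at y = -20 and +20 mm (48 mm over their outsides), straight for 45 mm below the bar, then flaring to the rim. Grip across both legs from above, fingers either side of the hook. Rim 128 mm wide, 93 mm below.
- basket_foot (a point): Centre of the basket's flat round underside (108 mm across), 155 mm below the handle bar; z up, the same axes as the handle.
- board: Wooden chopping board lying on the worktop, fixed: 210 mm (its x) by 300 mm (its y) by 22 mm thick. Origin at the centre of its underside.
- tomato_mid (a point): Centre of the tomato, 56 mm across, lying loose in the basket.
- garlic_mid (a point): Centre of the garlic bulb, 54 mm across, lying loose in the basket.
- salt_shaker_mid (a point): Half-way up the glass salt shaker, 44 mm across and 90 mm high, a bystander behind the gap between board and stand.
- jam_jar_mid (a point): Half-way up the jam jar, 70 mm across and 99 mm high, a bystander behind the board.
- lemon_mid (a point): Centre of the lemon, 75 x 56 x 57 mm, a bystander right of the stand.
There are look-alikes about, which are no part of the job. Leave any orange look-alike of the part that bears handle alone.

How it is judged:
On the way, in this order (a step that is already met when the one before it is completed fails the run):
1. the basket's handle bar presses the keeper back (contact force between basket and keeper above 5 N), for 0.1 s.
2. the handle bar has been lifted out past the nose and is free of the hook (z of handle in the frame of hook above 0.02 m and contact force between basket and stand below 0.5 N and distance between each of tomato_mid, garlic_mid and basket_foot below 0.07 m), for 0.1 s.
At the end, for the whole second after the job is handed in: The basket stands upright (within 0.1 rad) and at rest on the chopping board, the centre of its underside within 65 mm of the board's middle across it (x) and 110 mm along it (y), tomato and garlic in it (x of basket_foot in the frame of board between -0.065 and 0.065 m and y of basket_foot in the frame of board between -0.11 and 0.11 m and z of basket_foot in the frame of board between 0.018 and 0.028 m and angle between basket_foot's own z axis and vertical below 0.1 rad and linear speed of basket below 0.03 m/s and distance between each of tomato_mid, garlic_mid and basket_foot below 0.07 m); the robot touches nothing.
It fails at once if the keeper is forced (the basket presses it with more than 16 N), or the hook is wrenched at (the basket, its bar off the hook's floor, loads the stand with more than 20 N) (contact force between basket and keeper above 16 N or (z of handle in the frame of hook above 0.002 m and contact force between basket and stand above 20 N)).
It fails at once if the robot pushes the keeper itself instead of with the handle bar (over 2 N), or presses on the stand with more than 20 N (contact force between the arm and keeper above 2 N or contact force between the arm and stand above 20 N).
It fails at once if the basket is banged down on the board with more than 30 N (contact force between basket and board above 30 N).
It fails at once if the tomato or garlic leaves the basket, or the basket is tipped by more than 0.6 rad (not (distance between tomato_mid and basket_foot below 0.07 m) or not (distance between garlic_mid and basket_foot below 0.07 m) or angle between basket_foot's own z axis and vertical above 0.6 rad).
It fails at once if a bystander is shifted by more than 20 mm (distance of any of salt_shaker_mid, jam_jar_mid, lemon_mid from where it was at the start of the episode above 0.02 m).
It also fails if it takes over 72 s, if anything falls off the work surface, if the arm or the gripper's body presses on something with over 40 N, if the wrist force passes 120 N, or if a joint passes its speed limit or range.

## Working session

There is one attempt and no reset: what is moved stays moved. The work goes in short steps, Python scripts to look and compute and a shell command to move; the robot and the scene stay as the last step left them, time stands still between calls to the robot, and variables do not carry over. Pictures are saved under pics/ and viewed, at most 10 in all, crops included, and the job is handed in when it is done.

```bash
mkdir -p pics; cat > h.py <<'E'
import numpy as np, cv2
from station import r
def snap(n,f): 
    im=r.camera(n); cv2.imwrite(f,im[:,:,::-1]); return im
def cal(n):
    c=r.get_calibration(n); f=200/np.tan(np.radians(c['fov_y'])/2); return f,c['cx'],c['cy'],np.array(c['pose'])
def ray(n,u,v):
    f,cx,cy,P=cal(n); d=P[:3,:3]@np.array([(u-cx)/f,(v-cy)/f,1]); return P[:3,3],d
def atz(n,u,v,z):
    o,d=ray(n,u,v); return o+d*(z-o[2])/d[2]
def proj(n,p):
    f,cx,cy,P=cal(n); q=P[:3,:3].T@(np.array(p)-P[:3,3]); return np.array([cx+f*q[0]/q[2],cy+f*q[1]/q[2]])
def tri(obs):
    A=np.zeros((3,3));b=np.zeros(3);L=[]
    for n,u,v in obs:
        o,d=ray(n,u,v); d=d/np.linalg.norm(d); M=np.eye(3)-np.outer(d,d); A+=M;b+=M@o;L.append((o,M))
    p=np.linalg.solve(A,b); return p,[np.linalg.norm(M@(p-o)) for o,M in L]
E
python3 - <<'E'
from h import *
for n in('scene','top'): snap(n,f'pics/{n}0.png'); print(n,cal(n))
s=r.sense(); print(s, r.grasp_offset)
E
```

```text
scene (np.float64(498.7597268953269), 317.53043028984763, 206.10954740255494, array([[ 0.44357131, -0.68358357,  0.57961884, -0.57471609],
       [-0.89622847, -0.34146648,  0.28315222, -0.71027548],
       [ 0.0043622 , -0.6450691 , -0.76411179,  1.65984779],
       [ 0.        ,  0.        ,  0.        ,  1.        ]]))
top (np.float64(513.1981200958295), 328.8926522029684, 196.57371421458285, array([[-0.01997287, -0.98203389,  0.18764466,  0.25702801],
       [-0.99971442,  0.02207937,  0.00914241, -0.14761489],
       [-0.01312123, -0.18740847, -0.98219443,  1.77102148],
       [ 0.        ,  0.        ,  0.        ,  1.        ]]))
{'t': 0.1, 'q': array([ 1.12639873e+00,  3.51178118e-01,  1.65238307e+00,  3.37632460e-05,
        1.13907605e+00, -8.45927619e-02]), 'joint_velocities': array([-0.00026349, -0.00075452, -0.00204653,  0.00023835, -0.00294815,
        0.00099716]), 'joint_efforts': array([ 3.02096450e-03, -5.06831789e+01, -2.91873837e+01,  8.50114986e-06,
        2.52755592e-03,  9.51797489e-06]), 'position': array([0.19348467, 0.51452047, 0.23080584]), 'ee_rot': array([ 1.78940499e-01,  9.83859759e-01, -5.00124800e-04, -1.51335389e-04]), 'wrist_force': array([ 0.02271413, -0.24507843, -0.21053059]), 'wrist_torque': array([-0.02274159,  0.00945238,  0.0001055 ]), 'grip_force': 0.0, 'finger_gap': 0.998097647316295} 0.0187
```

View pics/scene0.png

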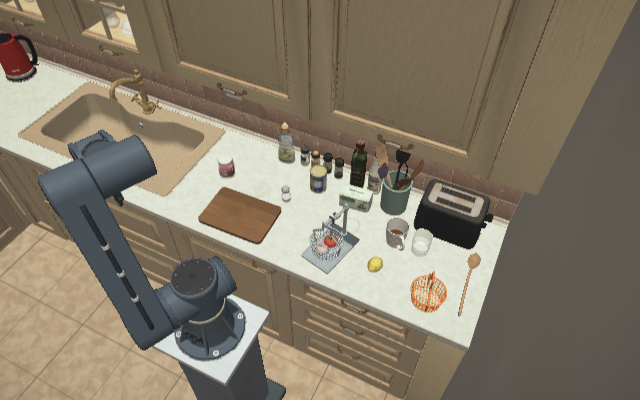

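View pics/top0.png

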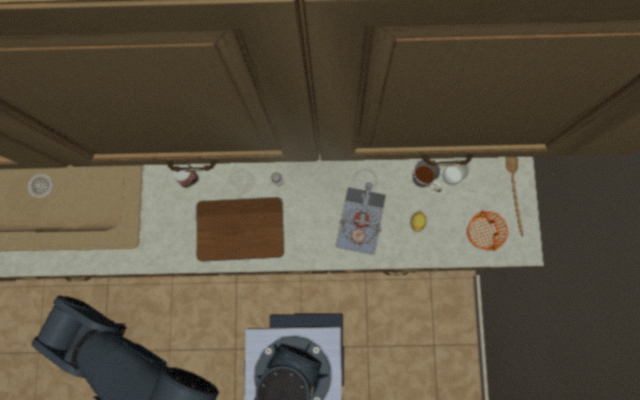

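The scene view shows the board near (240,215), the stand with the basket near (332,240) and an orange look-alike at (428,292). In the top view they are at (240,229), (360,222) and (487,230). I'll enlarge the stand in both views.

```bash
python3 - <<'E'
import cv2
a=cv2.imread('pics/scene0.png')[198:278,292:367]; b=cv2.imread('pics/top0.png')[180:260,325:400]
R=lambda x:cv2.resize(x,None,fx=5,fy=5,interpolation=cv2.INTER_CUBIC)
cv2.imwrite('pics/c1.png',cv2.hconcat([R(a),R(b)]))
E
```

```text
(no output)
```

View pics/c1.png

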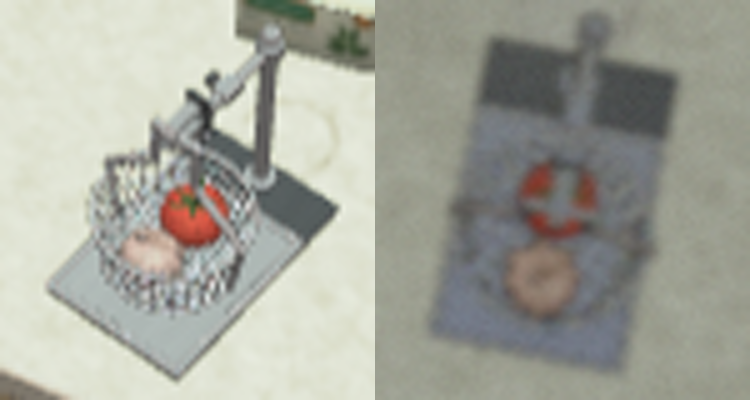

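The crop shows the tray corners, and the knob at scene (346.2,205.6) and top (369,184.4). I'll fit the stand pose (x, y, yaw, foot offset) to these, and measure the board too.

```bash
cat >> h.py <<'E'
from scipy.optimize import least_squares
def Rz(a): c,s=np.cos(a),np.sin(a); return np.array([[c,-s,0],[s,c,0],[0,0,1]])
E
python3 - <<'E'
from h import *
for n,u,v in[('top',348,188),('top',385.6,194.4),('top',374.4,254),('top',336.6,247),('scene',301.6,256),('scene',327.6,273.6),('scene',359.4,239.4)]: print(n,atz(n,u,v,.014).round(4))
print('knob',atz('top',369,184.4,.2),atz('scene',346.2,205.6,.2),tri([('top',369,184.4),('scene',346.2,205.6)]))
obs=[('top',348,188,1,1),('top',385.6,194.4,1,-1),('top',374.4,254,-1,-1),('top',336.6,247,-1,1),('scene',301.6,256,-1,1),('scene',327.6,273.6,-1,-1),('scene',359.4,239.4,1,-1)]
def P(p,q): return np.array([p[0],p[1],0])+Rz(p[2])@np.array(q)
def f(p):
    e=[proj(n,P(p,[p[3]+sx*.108,sy*.068,.014]))-[u,v] for n,u,v,sx,sy in obs]
    e+=[proj('top',P(p,[.106,0,.196]))-[369,184.4],proj('scene',P(p,[.106,0,.196]))-[346.2,205.6]]
    return np.ravel(e)
s=least_squares(f,[.5,-.2,0,0]); print(s.x,f(s.x).round(1))
p=s.x
for k,q in dict(hook=[-.01,0,.185],legL=[-.01,.02,.185],legR=[-.01,-.02,.185],nose=[.005,0,.1965],kt=[.012,0,.21]).items():
    w=P(p,q);print(k,w.round(4),proj('scene',w).round(1),((proj('scene',w)-[292,198])*5).round(),((proj('top',w)-[325,180])*5).round()+[375,0])
# board
im=cv2.imread('pics/top0.png'); 
for q in[(198,200),(283,198),(283,257),(197,261)]: print(atz('top',*q,.022).round(3))
for q in[(229,189),(281,209),(252,241),(199.5,216)]: print('s',atz('scene',*q,.022).round(3))
for n,a,b in[('salt',(277,180),(286,193)),('jam',(186,179),(226,167)),('lemon',(419,221),(375,265))]: print(n,tri([('top',*a),('scene',*b)]))
E
```

```text
top [ 0.6217 -0.1986  0.014 ]
top [ 0.596  -0.3289  0.014 ]
top [ 0.39   -0.2824  0.014 ]
top [ 0.4165 -0.1541  0.014 ]
scene [ 0.4124 -0.159   0.014 ]
scene [ 0.3843 -0.2872  0.014 ]
scene [ 0.5906 -0.3326  0.014 ]
knob [ 0.59310002 -0.25918603  0.2       ] [ 0.58408181 -0.26653741  0.2       ] (array([ 0.59707471, -0.26091368,  0.18309944]), [np.float64(0.0006283575412540034), np.float64(0.0006283575412539756)])
[ 0.48867324 -0.23880683 -0.21166314  0.01694794] [-0.  -1.   0.7 -0.2  1.2  1.3 -0.3  0.8 -1.1 -0.8 -0.1 -0.3  0.3 -1.1
  0.5  0.5 -0.5 -1.3]
hook [ 0.4789 -0.2367  0.185 ] [327.3 224.6] [176. 133.] [564. 207.]
legL [ 0.4831 -0.2172  0.185 ] [323.1 222. ] [155. 120.] [532. 201.]
legR [ 0.4747 -0.2563  0.185 ] [331.5 227.2] [197. 146.] [595. 213.]
nose [ 0.4936 -0.2399  0.1965] [329.8 220.3] [189. 111.] [569. 181.]
kt [ 0.5004 -0.2413  0.21  ] [331.  216.9] [195.  94.] [572. 167.]
[0.589 0.324 0.022]
[0.59  0.028 0.022]
[0.386 0.029 0.022]
[0.378 0.321 0.022]
s [0.581 0.291 0.022]
s [0.583 0.029 0.022]
s [0.383 0.052 0.022]
s [0.396 0.318 0.022]
salt (array([0.649379  , 0.04301823, 0.05106045]), [np.float64(0.0031309155570927523), np.float64(0.003130915557092818)])
jam (array([0.65743664, 0.35339499, 0.06275076]), [np.float64(0.0033659723495150684), np.float64(0.003365972349515027)])
lemon (array([ 0.49872974, -0.43837341,  0.02140542]), [np.float64(0.0005059620811900004), np.float64(0.0005059620811901267)])
```

The fit is consistent to about 1 px: hook at (0.479, −0.237, 0.185) with yaw −0.212, board centre at about (0.485, 0.175). After a −0.149 turn about tool z, tool −x is stand +x and tool y is stand y. I'll move to above the handle.

```bash
python3 -m handwheel '[[[0,0,-0.149],[0,0,-0.02],0],[[0,0,0],[-0.025,-0.038,-0.01],0],[[0,0,0],[-0.025,-0.038,-0.01],0],[[0,0,0],[-0.025,-0.038,0],0],[[0,0,0],[-0.025,-0.038,0],0],[[0,0,0],[-0.025,-0.038,0],0],[[0,0,0],[-0.025,-0.038,0],0],[[0,0,0],[-0.025,-0.038,0],0]]'
python3 -m handwheel '[[[0,0,0],[-0.025,-0.038,0],0],[[0,0,0],[-0.025,-0.038,0],0],[[0,0,0],[-0.025,-0.038,0],0],[[0,0,0],[-0.025,-0.038,0],0],[[0,0,0],[-0.025,-0.038,0],0],[[0,0,0],[-0.025,-0.038,0],0],[[0,0,0],[-0.025,-0.038,0],0],[[0,0,0],[-0.025,-0.038,0],0]]'
python3 -m handwheel '[[[0,0,0],[-0.025,-0.038,0],0],[[0,0,0],[0,0,0],0],[[0,0,0],[0,0,0],0]]'
cat >> h.py <<'E'
H=np.array([.4789,-.2367,.185]); YAW=-.2117
def rel():
    s=r.sense(); p=Rz(-YAW)@(s['position']-H); from scipy.spatial.transform import Rotation as R
    M=Rz(-YAW)@R.from_quat(s['ee_rot']).as_matrix(); print('t',s['t'],'TCP rel hook',p.round(4),'F',(Rz(-YAW)@s['wrist_force']).round(2),'gap',s['finger_gap'],s['grip_force']); print(M.round(3).tolist())
E
python3 -c "
from h import *
rel()"
```

```text
t: 0.9
position: [0.3092, 0.2163, 0.2713]
ee_rot: [0.105, 0.994, 0.0, 0.0]
wrist_force: [1.0, 0.7, -1.2]
finger_gap: 0.998
grip_force: 0.0
t: 1.7
position: [0.4412, -0.1231, 0.2711]
ee_rot: [0.105, 0.994, 0.0, -0.0]
wrist_force: [1.1, 1.0, 0.3]
finger_gap: 0.998
grip_force: 0.0
t: 2.0
position: [0.4572, -0.1638, 0.2707]
ee_rot: [0.106, 0.994, 0.0, -0.001]
wrist_force: [0.2, 0.0, -0.0]
finger_gap: 0.999
grip_force: 0.0
t 2.0 TCP rel hook [-0.0365  0.0667  0.0857] F [ 0.19  0.04 -0.03] gap 0.9985539127166518 0.0
[[-1.0, 0.001, -0.001], [0.001, 1.0, 0.001], [0.001, 0.001, -1.0]]
```

```bash
python3 -m handwheel '[[[0,0,0],[-0.0185,-0.033,0],0],[[0,0,0],[-0.018,-0.034,0],0],[[0,0,0],[0,0,0.01],0],[[0,0,0],[0,0,0],0]]'
python3 - <<'E'
from h import *
rel()
snap('scene','pics/s1.png');snap('top','pics/t1.png')
a=cv2.imread('pics/scene0.png')[198:278,292:367]
a=cv2.imread('pics/s1.png')[178:278,292:367]; b=cv2.imread('pics/t1.png')[160:260,325:400]
R=lambda x:cv2.resize(x,None,fx=5,fy=5,interpolation=cv2.INTER_CUBIC)
cv2.imwrite('pics/c2.png',cv2.hconcat([R(a),R(b)]))
E
```

```text
t: 2.4
position: [0.4785, -0.2355, 0.2599]
ee_rot: [0.105, 0.994, 0.001, -0.001]
wrist_force: [-0.7, 0.5, 0.3]
finger_gap: 0.999
grip_force: 0.0
t 2.4 TCP rel hook [-0.0007  0.0011  0.0749] F [-0.78  0.3   0.26] gap 0.9990928174751307 0.0
[[-1.0, -0.001, -0.003], [-0.001, 1.0, 0.001], [0.003, 0.001, -1.0]]
```

View pics/c2.png

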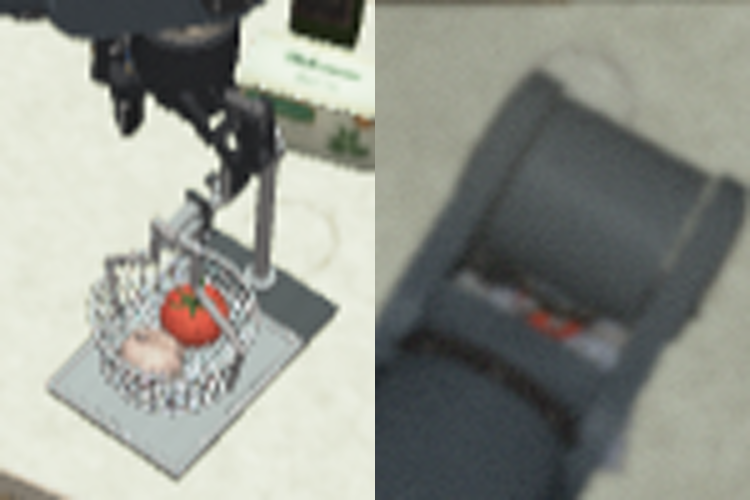

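The fingers straddle the bar symmetrically: tips at (125,130) and (235,195), bar middle at about (178,233) in the crop. I'll descend.

```bash
python3 -m handwheel '[[[0,0,0],[0,-0.001,0.02],0],[[0,0,0],[0,0,0.02],0],[[0,0,0],[0,0,0.02],0],[[0,0,0],[0,0,0.015],0],[[0,0,0],[0,0,0],0]]'
python3 -m handwheel '[[[0,0,0],[0,0,0.015],0],[[0,0,0],[0,0,0.014],0],[[0,0,0],[0,0,0],0],[[0,0,0],[0,0,0],0]]'
python3 -c "
from h import *
rel()"
```

```text
t: 3.0
position: [0.4782, -0.236, 0.1852]
ee_rot: [0.105, 0.995, 0.001, -0.001]
wrist_force: [-0.7, 0.3, 0.2]
finger_gap: 1.0
grip_force: 0.0
t: 3.4
position: [0.4794, -0.2373, 0.1585]
ee_rot: [0.105, 0.994, -0.0, 0.0]
wrist_force: [-0.2, -0.0, 0.0]
finger_gap: 1.002
grip_force: 0.0
t 3.4 TCP rel hook [ 0.0006 -0.0005 -0.0265] F [-0.22 -0.05  0.01] gap 1.0019628803964793 0.0
[[-1.0, -0.001, 0.001], [-0.001, 1.0, -0.0], [-0.001, -0.0, -1.0]]
```

```bash
python3 -m handwheel '[[[0,0,0],[0,0,0.004],60],[[0,0,0],[0,0,0],90],[[0,0,0],[0,0,0],100],[[0,0,0],[0,0,0],105],[[0,0,0],[0,0,0],110],[[0,0,0],[0,0,0],115],[[0,0,0],[0,0,0],120],[[0,0,0],[0,0,0],120]]'
python3 -c "
from h import *
rel()"
```

```text
t: 4.2
position: [0.4791, -0.2378, 0.1538]
ee_rot: [0.105, 0.994, -0.0, 0.0]
wrist_force: [-1.7, 2.1, 5.4]
finger_gap: 0.547
grip_force: 56.8
t 4.2 TCP rel hook [ 0.0004 -0.001  -0.0312] F [-2.13  1.72  5.41] gap 0.5468204148912076 56.815903410315514
[[-1.0, -0.001, 0.0], [-0.001, 1.0, -0.0], [-0.0, -0.0, -1.0]]
```

Gripped: the 46 mm opening matches the legs. Next I raise it slightly so the bar comes off the hook floor.

```bash
python3 -m handwheel '[[[0,0,0],[0,0,-0.001],255],[[0,0,0],[0,0,0],255],[[0,0,0],[0,0,0],255]]'
python3 -m handwheel '[[[0,0,0],[0,0,-0.0015],255],[[0,0,0],[0,0,0],255],[[0,0,0],[0,0,0],255]]'
python3 -c "
from h import *
rel()"
```

```text
t: 4.5
position: [0.4789, -0.2376, 0.1541]
ee_rot: [0.105, 0.994, 0.0, -0.0]
wrist_force: [-1.0, 0.2, -1.0]
finger_gap: 0.543
grip_force: 61.8
t: 4.8
position: [0.4789, -0.2375, 0.1556]
ee_rot: [0.105, 0.994, 0.0, -0.0]
wrist_force: [0.6, -0.2, -3.8]
finger_gap: 0.542
grip_force: 61.9
t 4.8 TCP rel hook [ 0.0002 -0.0008 -0.0294] F [ 0.66 -0.11 -3.77] gap 0.5420676767440018 61.8742136657238
[[-1.0, -0.001, -0.0], [-0.001, 1.0, 0.0], [0.0, 0.0, -1.0]]
```

The basket's weight (3.8 N) is now carried. Now I press slowly in stand +x (tool −x).

```bash
python3 -m handwheel '[[[0,0,0],[-0.002,0,-0.0005],255],[[0,0,0],[-0.002,0,0],255],[[0,0,0],[0,0,0],255],[[0,0,0],[0,0,0],255]]'
python3 -m handwheel '[[[0,0,0],[-0.002,0,0],255],[[0,0,0],[0,0,0],255],[[0,0,0],[0,0,0],255]]'
python3 -c "
from h import *
rel()"
```

```text
t: 5.2
position: [0.483, -0.2384, 0.1562]
ee_rot: [0.105, 0.994, 0.0, -0.0]
wrist_force: [-0.4, -0.4, -3.7]
finger_gap: 0.54
grip_force: 62.0
t: 5.5
position: [0.4849, -0.2389, 0.1563]
ee_rot: [0.105, 0.994, -0.0, -0.0]
wrist_force: [-0.1, -0.5, -3.8]
finger_gap: 0.541
grip_force: 62.0
t 5.5 TCP rel hook [ 0.0063 -0.0008 -0.0287] F [ 0.02 -0.52 -3.78] gap 0.5405711716930565 61.957938596606255
[[-1.0, -0.001, -0.0], [-0.001, 1.0, -0.0], [0.0, -0.0, -1.0]]
```

```bash
for i in 1 2 3; do python3 -m handwheel '[[[0,0,0],[-0.002,0,0],255],[[0,0,0],[0,0,0],255],[[0,0,0],[0,0,0],255]]' >/dev/null
python3 -c "
from h import *
rel()" | head -1; done
```

```text
t 5.8 TCP rel hook [ 0.0083 -0.0008 -0.0287] F [-0.03  0.4  -4.46] gap 0.5443826874773746 61.92817836999893
t 6.1 TCP rel hook [ 0.0103 -0.0008 -0.0287] F [ 0.51 -0.78 -3.95] gap 0.540187951051298 61.96892648935318
t 6.4 TCP rel hook [ 0.0123 -0.0008 -0.0287] F [ 0.57  0.05 -3.96] gap 0.5418773572026571 61.91148318350315
```

```bash
for i in 1 2 3; do python3 -m handwheel '[[[0,0,0],[-0.002,0,0],255],[[0,0,0],[0,0,0],255],[[0,0,0],[0,0,0],255]]' >/dev/null
python3 -c "
from h import *
rel()" | head -1; done
```

```text
t 6.7 TCP rel hook [ 0.0143 -0.0008 -0.0287] F [-0.29  0.49 -3.42] gap 0.5450882606650191 61.9431858882308
t 7.0 TCP rel hook [ 0.0163 -0.0008 -0.0287] F [ 0.31  0.47 -3.49] gap 0.5415855061924406 61.91515579819679
t 7.3 TCP rel hook [ 0.0183 -0.0008 -0.0287] F [ 0.5  -0.4  -4.21] gap 0.5464724755809726 61.936009638011456
```

```bash
for i in 1 2 3; do python3 -m handwheel '[[[0,0,0],[-0.002,0,0],255],[[0,0,0],[0,0,0],255],[[0,0,0],[0,0,0],255]]' >/dev/null
python3 -c "
from h import *
rel()" | head -1; done
```

```text
t 7.6 TCP rel hook [ 0.0201 -0.0008 -0.0288] F [-2.84 -0.31 -3.06] gap 0.5400590990445543 61.97252478450537
t 7.9 TCP rel hook [ 0.0221 -0.0008 -0.0288] F [-3.21 -0.85 -2.72] gap 0.5415549501962545 61.9518081843853
t 8.2 TCP rel hook [ 0.024  -0.0008 -0.0288] F [-5.03 -0.91 -2.56] gap 0.5409399062389586 61.966848224401474
```

Keeper contact is at about 19.5 mm. From here, 1 mm steps.

```bash
for i in 1 2 3; do python3 -m handwheel '[[[0,0,0],[-0.001,0,0],255],[[0,0,0],[0,0,0],255],[[0,0,0],[0,0,0],255]]' >/dev/null
python3 -c "
from h import *
rel()" | head -1; done
```

```text
t 8.5 TCP rel hook [ 0.0249 -0.0008 -0.0289] F [-4.91 -1.47 -3.27] gap 0.5419741031065782 61.9402876496315
t 8.8 TCP rel hook [ 0.0258 -0.0008 -0.029 ] F [-6.6  -1.65 -3.38] gap 0.5435199998318812 61.96045607328415
t 9.1 TCP rel hook [ 0.0266 -0.0008 -0.0291] F [-7.47 -0.62 -4.58] gap 0.5417987403164019 62.052251771092415
```

```bash
for i in 1 2 3; do python3 -m handwheel '[[[0,0,0],[-0.0005,0,0],255],[[0,0,0],[0,0,0],255],[[0,0,0],[0,0,0],255]]' >/dev/null
python3 -c "
from h import *
rel()" | head -1; done
```

```text
t 9.4 TCP rel hook [ 0.027  -0.0008 -0.0292] F [-6.82 -1.23 -5.04] gap 0.5398508765250132 62.06385634839535
t 9.7 TCP rel hook [ 0.0275 -0.0007 -0.0292] F [-7.75 -0.64 -5.22] gap 0.5470842269553359 62.10013300180435
t 10.0 TCP rel hook [ 0.028  -0.0007 -0.0292] F [-7.3  -0.17 -3.65] gap 0.5392608773310629 62.105042673647404
```

```bash
for i in 1 2 3; do python3 -m handwheel '[[[0,0,0],[-0.0005,0,0],255],[[0,0,0],[0,0,0],255],[[0,0,0],[0,0,0],255]]' >/dev/null
python3 -c "
from h import *
rel()" | head -1; done
```

```text
t 10.3 TCP rel hook [ 0.0284 -0.0006 -0.0292] F [-6.38  0.7  -3.81] gap 0.539454310103864 62.10209805518389
t 10.6 TCP rel hook [ 0.029  -0.0006 -0.0291] F [-6.89  0.17 -3.33] gap 0.5381513938346476 62.140639051795006
t 10.9 TCP rel hook [ 0.0294 -0.0006 -0.0291] F [-8.5   0.71 -3.55] gap 0.5441383606466562 62.19824619591236
```

```bash
for i in 1 2 3; do python3 -m handwheel '[[[0,0,0],[-0.0005,0,0],255],[[0,0,0],[0,0,0],255],[[0,0,0],[0,0,0],255]]' >/dev/null
python3 -c "
from h import *
rel()" | head -1; done
```

```text
t 11.2 TCP rel hook [ 0.0299 -0.0006 -0.0291] F [-7.09  1.27 -2.82] gap 0.540299942340274 62.179954312741756
t 11.5 TCP rel hook [ 0.0303 -0.0006 -0.0291] F [-7.86  0.61 -2.84] gap 0.5409857709891154 62.23257288336754
t 11.8 TCP rel hook [ 0.0304 -0.0006 -0.0292] F [-12.11  -0.29  -0.97] gap 0.5400415991815949 62.280866615474224
```

Stop felt at 30.4 mm (12 N). I'll ease back 0.5 mm and lift carefully.

```bash
python3 -m handwheel '[[[0,0,0],[0.0005,0,0],255],[[0,0,0],[0,0,-0.001],255],[[0,0,0],[0,0,0],255]]' >/dev/null
python3 -c "
from h import *
rel()" | head -1
for i in 1 2; do python3 -m handwheel '[[[0,0,0],[0,0,-0.001],255],[[0,0,0],[0,0,-0.0005],255],[[0,0,0],[0,0,0],255]]' >/dev/null
python3 -c "
from h import *
rel()" | head -1; done
```

```text
t 12.1 TCP rel hook [ 0.0305 -0.0006 -0.028 ] F [-6.64  1.45 -1.93] gap 0.540278640487767 62.23385766148567
t 12.4 TCP rel hook [ 0.0306 -0.0006 -0.0265] F [-6.67  0.21 -2.3 ] gap 0.5424737933718107 62.19665586948395
t 12.7 TCP rel hook [ 0.0307 -0.0007 -0.0249] F [-6.07  0.85 -3.04] gap 0.5371858823356578 62.19235148280859
```

```bash
for i in 1 2 3 4; do python3 -m handwheel '[[[0,0,0],[0,0,-0.001],255],[[0,0,0],[0,0,-0.001],255],[[0,0,0],[0,0,0],255]]' >/dev/null
python3 -c "
from h import *
rel()" | head -1; done
```

```text
t 13.0 TCP rel hook [ 0.0309 -0.0007 -0.0229] F [-5.93  0.42 -3.92] gap 0.5405339466415184 62.231530509889126
t 13.3 TCP rel hook [ 0.031  -0.0007 -0.0208] F [-4.11  0.76 -3.43] gap 0.5401663092474005 62.234774976968765
t 13.6 TCP rel hook [ 0.0313 -0.0008 -0.0186] F [-5.03  0.55 -3.59] gap 0.5401628018728317 62.17777278274298
t 13.9 TCP rel hook [ 0.0315 -0.0009 -0.0165] F [-5.08  0.68 -3.48] gap 0.5425542065072534 62.17255890369415
```

```bash
for i in 1 2 3 4; do python3 -m handwheel '[[[0,0,0],[0,0,-0.002],255],[[0,0,0],[0,0,-0.002],255],[[0,0,0],[0,0,0],255]]' >/dev/null
python3 -c "
from h import *
rel()" | head -1; done
```

```text
t 14.2 TCP rel hook [ 0.0316 -0.0009 -0.0122] F [-2.79  0.35 -2.45] gap 0.5404856749124031 62.22671415656805
t 14.5 TCP rel hook [ 0.0315 -0.0009 -0.0083] F [-2.49  1.44 -2.59] gap 0.5416232508560428 62.21734017133713
t 14.8 TCP rel hook [ 0.0318 -0.0009 -0.0041] F [-2.11 -0.36 -0.92] gap 0.5423468551393067 62.38539285957813
t 15.1 TCP rel hook [ 0.0317 -0.0009 -0.0004] F [-0.49 -0.44 -4.67] gap 0.5412247685577359 62.16598503291607
```

The bar is free, 30 mm up, and carrying the weight. I exit in −x above the nose, so the rim doesn't catch under the arm.

```bash
python3 -m handwheel '[[[0,0,0],[0,0,-0.003],255],[[0,0,0],[0.003,0,-0.001],255],[[0,0,0],[0.006,0,0],255],[[0,0,0],[0.008,0,0],255],[[0,0,0],[0.008,0,0],255],[[0,0,0],[0.004,0,0],255],[[0,0,0],[0,0,0],255]]' >/dev/null
python3 -c "
from h import *
rel()"
python3 -m handwheel '[[[0,0,0],[0.006,0,0],255],[[0,0,0],[0.012,0,0],255],[[0,0,0],[0.018,0,0],255],[[0,0,0],[0.018,0,0],255],[[0,0,0],[0.018,0,0],255],[[0,0,0],[0.018,0,0],255],[[0,0,0],[0.012,0,0],255],[[0,0,0],[0.006,0,0],255]]' >/dev/null
python3 - <<'E'
from h import *
rel()
snap('scene','pics/s2.png')
a=cv2.imread('pics/s2.png')[170:290,190:370]
cv2.imwrite('pics/c3.png',cv2.resize(a,None,fx=4,fy=4,interpolation=cv2.INTER_CUBIC))
E
```

```text
t 15.8 TCP rel hook [ 0.0017 -0.0009  0.0034] F [ 0.64  1.01 -3.94] gap 0.5433426654770744 62.17997599393129
[[-1.0, -0.001, -0.0], [-0.001, 1.0, 0.0], [0.0, 0.0, -1.0]]
t 16.6 TCP rel hook [-0.1068 -0.0009  0.0034] F [ 1.11  0.22 -2.91] gap 0.5399424173493088 62.174021042883396
[[-1.0, -0.001, -0.0], [-0.001, 1.0, -0.0], [0.0, -0.0, -1.0]]
```

View pics/c3.png

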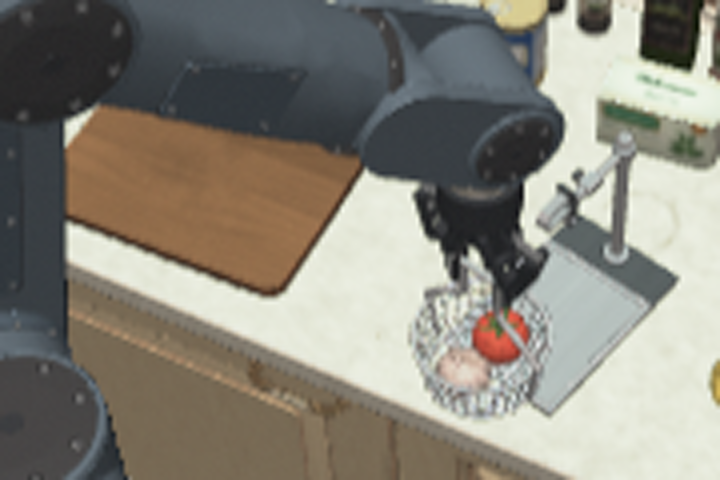

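The basket hangs upright at crop (480,355), with tomato and garlic in it, clear of the hook. I carry it to the board.

```bash
python3 -m handwheel '[[[0,0,0],[0,0.005,-0.005],255],[[0,0,0],[0,0.01,-0.008],255],[[0,0,0],[0,0.015,-0.008],255],[[0,0,0],[0,0.02,-0.006],255],[[0,0,0],[0,0.025,-0.003],255],[[0,0,0],[0,0.03,0],255],[[0,0,0],[0,0.03,0],255],[[0,0,0],[0,0.03,0],255]]'
python3 -m handwheel '[[[0,0,0],[-0.003,0.03,0],255],[[0,0,0],[-0.003,0.03,0],255],[[0,0,0],[-0.004,0.03,0],255],[[0,0,0],[-0.004,0.03,0],255],[[0,0,0],[-0.004,0.03,0],255],[[0,0,0],[-0.004,0.025,0],255],[[0,0,0],[-0.003,0.02,0],255],[[0,0,0],[-0.001,0.015,0],255]]'
python3 -m handwheel '[[[0,0,0],[0,0.012,0],255],[[0,0,0],[0,0.01,0],255],[[0,0,0],[0,0.005,0],255],[[0,0,0],[0,0.003,0],255],[[0,0,0],[0,0,0],255],[[0,0,0],[0,0,0],255]]'
python3 - <<'E'
from h import *
rel()
snap('scene','pics/s3.png')
a=cv2.imread('pics/s3.png')[140:260,160:340]
cv2.imwrite('pics/c4.png',cv2.resize(a,None,fx=4,fy=4,interpolation=cv2.INTER_CUBIC))
E
```

```text
t: 17.45
position: [0.4105, -0.0522, 0.219]
ee_rot: [0.105, 0.994, 0.0, 0.0]
wrist_force: [0.9, -0.1, -3.7]
finger_gap: 0.539
grip_force: 62.3
t: 18.25
position: [0.4796, 0.148, 0.2188]
ee_rot: [0.105, 0.995, 0.0, 0.0]
wrist_force: [-0.1, 0.1, -3.8]
finger_gap: 0.544
grip_force: 62.4
t: 18.85
position: [0.4855, 0.1748, 0.2183]
ee_rot: [0.105, 0.994, -0.0, -0.0]
wrist_force: [0.1, -0.4, -3.9]
finger_gap: 0.542
grip_force: 62.4
t 18.85 TCP rel hook [-0.0801  0.4037  0.0333] F [ 0.19 -0.35 -3.92] gap 0.5421887881795208 62.38432623445988
[[-1.0, -0.001, -0.0], [-0.001, 1.0, -0.0], [0.0, -0.0, -1.0]]
```

View pics/c4.png

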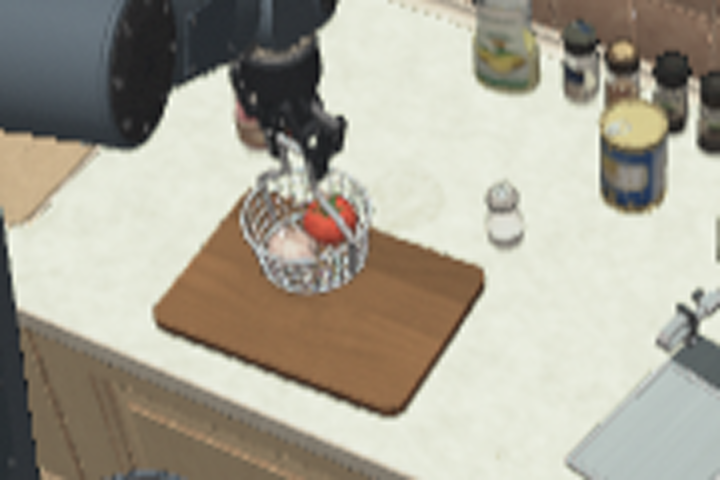

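The basket hangs above the board, at (305,240) in the crop, contents in it. The foot should be about 72 mm above the board, so I lower 64 mm and then feel for contact.

```bash
python3 -m handwheel '[[[0,0,0],[0,0,0.005],255],[[0,0,0],[0,0,0.01],255],[[0,0,0],[0,0,0.015],255],[[0,0,0],[0,0,0.015],255],[[0,0,0],[0,0,0.01],255],[[0,0,0],[0,0,0.006],255],[[0,0,0],[0,0,0.003],255],[[0,0,0],[0,0,0],255]]' >/dev/null
python3 -c "
from h import *
rel()" | head -1
for i in 1 2 3 4; do python3 -m handwheel '[[[0,0,0],[0,0,0.001],255],[[0,0,0],[0,0,0.001],255],[[0,0,0],[0,0,0],255]]' >/dev/null
python3 -c "
from h import *
rel()" | head -1; done
```

```text
t 19.7 TCP rel hook [-0.08    0.4041 -0.0308] F [ 0.37  0.26 -5.08] gap 0.5418334690617006 62.432884499430656
t 20.0 TCP rel hook [-0.08    0.4041 -0.0326] F [-0.49  0.28 -4.36] gap 0.5469992379788986 62.38686762750149
t 20.3 TCP rel hook [-0.0801  0.404  -0.0348] F [-0.62  0.13 -3.85] gap 0.5402741606167166 62.4317579716444
t 20.6 TCP rel hook [-0.0801  0.4041 -0.0369] F [-0.06  0.18 -4.29] gap 0.5429589008287952 62.4242140352726
t 20.9 TCP rel hook [-0.0797  0.4041 -0.0378] F [-2.17 -3.03  6.9 ] gap 0.5414106410378237 63.5175284743309
```

Touchdown (~11 N). I ease back a little and open.

```bash
python3 -m handwheel '[[[0,0,0],[0,0,-0.0006],255],[[0,0,0],[0,0,0],255],[[0,0,0],[0,0,0],110],[[0,0,0],[0,0,0],100],[[0,0,0],[0,0,0],80],[[0,0,0],[0,0,0],40],[[0,0,0],[0,0,0],0],[[0,0,0],[0,0,0],0]]'
python3 -m handwheel '[[[0,0,0],[0,0,0],0],[[0,0,0],[0,0,-0.005],0],[[0,0,0],[0,0,-0.01],0],[[0,0,0],[0,0,-0.01],0],[[0,0,0],[0,0,-0.015],0],[[0,0,0],[0,0,-0.02],0],[[0,0,0],[0,0,-0.03],0],[[0,0,0],[0,0,-0.03],0]]'
python3 -m handwheel '[[[0,0,0],[0,0,-0.02],0],[[0,0,0],[0,0,0],0]]' >/dev/null
python3 - <<'E'
from h import *
rel()
snap('scene','pics/s4.png')
a=cv2.imread('pics/s4.png')[140:260,160:340]
cv2.imwrite('pics/c5.png',cv2.resize(a,None,fx=4,fy=4,interpolation=cv2.INTER_CUBIC))
E
```

```text
t: 21.7
position: [0.4856, 0.1752, 0.1469]
ee_rot: [0.105, 0.994, 0.0, 0.0]
wrist_force: [0.6, -0.6, 0.7]
finger_gap: 1.003
grip_force: 0.0
t: 22.5
position: [0.4853, 0.1751, 0.2689]
ee_rot: [0.105, 0.994, 0.0, 0.0]
wrist_force: [-0.0, -0.2, 0.9]
finger_gap: 1.003
grip_force: 0.0
t 22.7 TCP rel hook [-0.0791  0.4046  0.1056] F [ 0.84 -0.9  -0.41] gap 0.996490381190561 0.0
[[-1.0, -0.001, 0.005], [-0.001, 1.0, 0.003], [-0.005, 0.003, -1.0]]
```

View pics/c5.png

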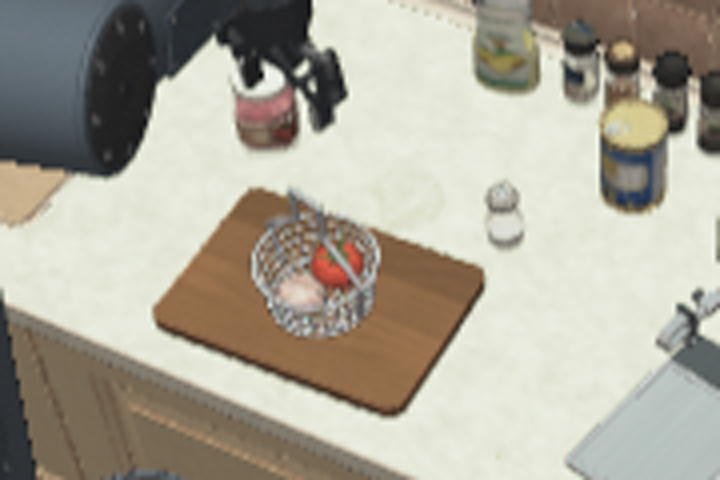

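The basket stands upright in the middle of the board, at (320,280) in the crop, with both items in it, and the gripper is clear.

```bash
python3 -c "
from station import r
print(r.job_done())"
```

```text
the job is handed in; nothing more can be done
None
```

The basket came off the hook and stands upright near the middle of the board with the tomato and garlic still in it; I saw no bystander moved, and the job is handed in at about 23 s, verdict not shown.

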